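# Move the charged battery pack from the charger to the label printer

## Robot

A 7-joint arm with a two-finger parallel gripper is mounted at the origin on the work surface. World frame = base frame: x ahead of the robot, y to its left, z up, the work surface at z = 0. Lengths are in m, angles in rad, forces in N, time in s.
With the tool pointing down it reaches from about 0.425 to 0.975 m from the base axis. Payload 16.7 kg.
Tool frame: the origin (TCP) lies midway between the tips of the shut fingers; the grasp point (between the pads) lies 19 mm behind it (bot.hold_point_z is the distance from the TCP to the grasp point, in m); z points along the fingers, y is the line along which they close (so a half turn about z gives the same grasp; the last joint's range is limited). The gripper opens to 85 mm and grips with 20 to 120 N. Pads are 22 mm wide; open, the fingers measure 114 mm over their backs; the gripper's body (76 mm by 85 mm) begins 54 mm behind the grasp point. The pads swing forward as they close: fully open they stand 13 mm farther back than shut.
Start: joints at [-0.149, 0.426, 0.074, 1.606, -0.034, 1.111, -0.067], TCP at [0.675, -0, 0.231] pointing down, gripper open.
Joint ranges: [-2.85, 2.85], [-0.5, 2.14], [-1.23, 1.37], [0.21, 2.46], [-1.02, 4.16], [0.16, 2.05], [-2.73, 2.73]. Speed limits (rad/s): [1.89, 1.89, 2.39, 2.39, 3.01, 3.01, 3.01].

## Interface

Orientations are given as a unit quaternion [x, y, z, w].
In Python, from cell import bot gives the robot as it stands.
- The arm moves only by the tool carry_out, never from a script. Its argument "moves" is a list of rows, each an object with "offset": the shift along the tool's x, y, z in units of 100 mm (1.0 is 100 mm), a list of three; "turn": the turn, a rotation vector about the tool's x, y, z in units of 90 degrees (1.0 is 90 degrees), a list of three; "gripper": the gripper's target within -1 to 1 (fully open at 1, half-way at 0, shut at -1). In form: [{"offset": [tx, ty, tz], "turn": [rx, ry, rz], "gripper": gripper}, ...]. A call has exactly 10 rows; each row is the pose to reach, as a shift and turn from the pose commanded when the call began, along the tool's axes at that moment; what a row does not reach only later rows make up. A row lasts 1/12 s, in which the tool goes at most 41.7 mm and 7.16 degrees, less where a joint would pass 70% of its speed; a pose out of reach is approached as far as the arm can. A call with a number of a shift or a turn outside -1 to 1 is refused whole. A call with a gripper value outside its range is refused whole. The fingers move at their own pace and stop on an object; "newtons" is the grip in N (left out, the last holds). Time passes only in rows, so rows that repeat a pose let the fingers close, or fill a call up. It gives the time, the measured TCP pose, the force, the opening and the grip force at its end, in the units of the state.
- bot.state(): the state, without advancing time (a new reading comes with each control period).
- bot.grab_frame(name): name is "scene" or "side" or "wrist"; returns the picture (400x640x3 uint8, blue, green, red); there is no depth.
- bot.camera_params(name): a dict with "fx", "fy", "cx", "cy" (pixels), "k1" (the pictures are not rectified: a ray, as slopes to the right and down, at radius r is drawn at 1 + k1 r^2 times it, then the intrinsics apply), "R" (3x3) and "t" (3): a world point X has camera coordinates R X + t; the wrist camera has in their place "hand_eye" (4x4, takes a point from camera to tool coordinates, whose origin is the TCP and whose axes are the flange's). Camera axes: x right, y down, z forward; pixel columns grow to the right and rows downward; lengths in m; the calibration is good to about 2 mm. A picture is of the moment at which its call begins: read the wrist's pose just before it. camera_params takes no time and is no camera call.
- bot.finish_job(): hands the job in; it is judged then, once.
The state is a dict: "time": time; "joint_pos": joint angles; "dq": joint speeds; "joint_efforts": joint torques, N m; "tool_pos": TCP position; "orientation": TCP orientation; "contact_force": force on the tool from outside, world axes, zero at the start; "moment": the same for the moment, N m; "opening": opening from 0.0 (shut) to 1.0 (fully open); "grasp_force": force on a finger pad.
Only numpy, scipy, OpenCV 4.12 (cv2) and the standard library are available. Lean on these libraries where they do the work, as an engineer would, in place of code of your own. Each camera call takes 0.05 s, during which the arm holds its last target. There are 200 camera calls.

## Task

Free the battery pack from the sloping charger by pressing the charger's catch, draw it off along its rail, then slide it along the rail on the label printer until the printer's catch clicks and holds it fully home. Let go of it there, and do not shift or knock over the jars and the bottle.

Things in the scene. Friction and masses are not known exactly. Their poses are not given: they have to be found in the camera images.
- pack: Black battery pack, 0.13 to 0.25 kg, starts latched in the charger. Origin: underside, centre line, nose end; x runs from nose to tail (80 mm long), z up from the underside. A foot flange 50 mm wide (y), 6 mm high (4 mm for the first 8 mm) runs its whole length. The nose, x = 0 to 26 mm, is 13 mm high and bears a cross ridge; then comes the block to grip.
- pack_grip (a point): Middle of the pack's grip block, at x = 53, z = 26 mm of the pack. The block is 36 mm wide (y), from x = 26 to 80 mm, its top at z = 42 mm; its sides stand clear of the rail's walls above z = 11 mm.
- pack_ridge (a point): Top of the pack's cross ridge at its rear face, x = 13, z = 18 mm of the pack. A ramp rises to it from x = 4 mm; the rear face is upright, and the catch's hook drops behind it.
- charger: White wedge-shaped charger, about 135 x 74 mm on the counter, fixed, origin at the centre of its underside, x up the slope (roughly away from the robot). Its top slopes at 30 degrees, rising towards +x, and carries a rail.
- charger_rail: The charger's rail. Origin on its floor, centre line, at the stop; x runs along the floor to the open mouth (up the slope, away from the robot), z square to the floor. A pack against the stop has this same frame; latched it rests at x = 1.5 mm. Walls 53 mm apart inside, 65 outside, 11 mm high. Lips over the flange from x = 0 to 62 mm: pack moves only along x. Slippery.
- charger_mouth (a point): Rail floor where the lips end, x = 62 mm of the charger's rail. The lips' underside is 7.5 mm above the floor, the gap between the lips 40 mm. Beyond, to x = 92 mm, the floor is open above, between flared guides 7 mm high.
- charger_catch (a joint): Rocker catch of the charger, pivot at x = -10, z = 16 mm of the rail: 0 = closed, grows to 0.28 rad as its pad is pressed; springs back by itself. Its steel hook, over the rail at x = 17.5 mm, holds the pack's ridge. From about 0.17 rad the pack is free and the ejector pushes it to x = 14 mm, where it stays when the catch is let go.
- charger_pad (a point): Middle of the top of the charger's press pad (grey, ribbed, 24 mm along the rail by 44 mm across), at x = -40 mm, z = 30 mm of the rail's frame. Pressed square to the rail's floor; travel about 8 mm, 1.7 N at first to 5 N when fully down.
- charger_eject (a joint): Spring ejector in the charger's stop: how far it stands out, 0 to 0.014 m. It pushes the pack towards the mouth with 5 N at home, 3.5 N when fully out, at no more than 0.1 m/s.
- printer: Grey label printer, 176 x 112 x 70 mm, fixed, origin at the centre of its underside, level top that carries a rail like the charger's.
- printer_rail: The printer's rail: same frame, sizes, catch and ejector as the charger's, but level, floor 76 mm above the counter, mouth roughly away from the robot. To click, the pack must be pushed in until it is less than 1 mm from the stop, with about 12 N against ejector and catch; let go too early, it is pushed back to x = 14 mm.
- printer_catch (a joint): The same catch on the printer: 0 = closed. It lifts to about 0.17 rad as the pack's ridge passes under the hook, and drops back to 0 with the click.
- printer_pad (a point): The same point on the printer's press pad (pressing it is not needed).
- jam_jar: Bystander: dark jam jar, 66 mm across, 85 mm high, origin at the centre of its underside. Leave alone.
- honey_jar: Bystander: amber jar of the same size. Leave alone.
- liqueur: Bystander: yellow bottle, 66 mm across, 240 mm high, origin at the centre of its underside. Leave alone.
Mind the look-alikes: they are no part of the job. Leave any red look-alike of the charger alone. There is more than one size of the pack; the job needs the middle-sized.

How it is judged:
On the way, in this order (a step that is already met when the one before it is completed fails the run):
1. the charger's catch is pressed and the pack springs out of its hold (value of joint charger_catch above 0.12 rad and x of pack in the frame of charger_rail above 0.006 m).
2. the pack is drawn off the charger's rail (distance between pack and charger_rail above 0.08 m).
3. the pack is under the lips of the printer's rail, on its way in (x of pack in the frame of printer_rail between 0.01 and 0.055 m and y of pack in the frame of printer_rail between -0.005 and 0.005 m and z of pack in the frame of printer_rail between -0.004 and 0.005 m).
At the end, for the whole second after the job is handed in: The pack lies at rest, let go, in the printer's rail, within 5 mm of the stop, 4 mm of the centre line and floor and 0.08 rad of the rail's direction, with the printer's catch closed behind its ridge (below 0.06 rad) (x of pack in the frame of printer_rail between -0.003 and 0.005 m and y of pack in the frame of printer_rail between -0.004 and 0.004 m and z of pack in the frame of printer_rail between -0.003 and 0.004 m and angle between the x axis of pack and the x axis of printer_rail, either way round below 0.08 rad and value of joint printer_catch below 0.06 rad and linear speed of pack below 0.02 m/s); the robot touches nothing.
It fails at once if the jam jar is shifted by more than 40 mm or tipped (distance of jam_jar from where it was at the start of the episode above 0.04 m or angle between jam_jar's own z axis and vertical above 0.4 rad).
It fails at once if the amber jar is shifted by more than 40 mm or tipped (distance of honey_jar from where it was at the start of the episode above 0.04 m or angle between honey_jar's own z axis and vertical above 0.4 rad).
It fails at once if the bottle is shifted by more than 40 mm or tipped (distance of liqueur from where it was at the start of the episode above 0.04 m or angle between liqueur's own z axis and vertical above 0.4 rad).
It also fails if it takes over 45 s, if anything falls off the work surface, if the arm or the gripper's body presses on something with over 40 N, if the wrist force passes 120 N, or if a joint passes its speed limit or range.

## Working session

There is one attempt and no reset: what is moved stays moved. The work goes in short steps, Python scripts to look and compute and a tool call to move; the robot and the scene stay as the last step left them, time stands still between calls to the robot, and variables do not carry over. Pictures are saved under pics/ and viewed, at most 10 in all, crops included, and the job is handed in when it is done.

Besides the shell and the picture viewer there is one more tool, called after "Emit:" in YAML: its name, and indented under it one key for each argument. carry_out: Moves the arm, as the interface text tells. Shifts and turns lie within -1 to 1; 1 stands for 100 mm of shift or 90 degrees of turn. Its arguments: {"type":"object","properties":{"moves":{"type":"array"},"newtons":{"type":"number"}},"required":["moves"]}

```bash
mkdir -p pics; python3 - <<'E'
from cell import bot
import cv2,json
for n in("scene","side"):
    cv2.imwrite(f"pics/{n}0.png",bot.grab_frame(n)); print(n,bot.camera_params(n))
print(bot.camera_params("wrist")); print(bot.state(), bot.hold_point_z)
E
```

```text
scene {'fx': 396.2164666028001, 'fy': 396.2164666028001, 'cx': 315.43265149992476, 'cy': 204.14385331471976, 'k1': 0.012762002503523634, 'R': array([[-0.15566265,  0.98751088, -0.02431894],
       [ 0.53482277,  0.06355525, -0.84257067],
       [-0.8305021 , -0.1441631 , -0.53803648]]), 't': array([ 0.09174053, -0.24083077,  1.6538959 ])}
side {'fx': 434.29364945025947, 'fy': 434.29364945025947, 'cx': 313.7686235162939, 'cy': 203.99905748819353, 'k1': 0.010605948299499927, 'R': array([[-0.97501782, -0.22188093, -0.01044528],
       [-0.12652118,  0.59339664, -0.79490429],
       [ 0.1825723 , -0.77372429, -0.60664493]]), 't': array([0.56014875, 0.15354295, 1.28282863])}
{'fx': 293.8753770426586, 'fy': 293.8753770426586, 'cx': 316.58836154207654, 'cy': 192.5593027979249, 'k1': -0.021406603601126256, 'hand_eye': array([[ 4.15926287e-04, -9.52444796e-01, -3.04710907e-01,
         7.57645206e-02],
       [ 9.99999682e-01,  6.03275300e-04, -5.20691126e-04,
        -1.33829815e-04],
       [ 6.79754118e-04, -3.04710594e-01,  9.52444745e-01,
        -1.42635136e-01],
       [ 0.00000000e+00,  0.00000000e+00,  0.00000000e+00,
         1.00000000e+00]])}
{'time': 0.1, 'joint_pos': array([-0.14949915,  0.42667586,  0.07383463,  1.60651477, -0.03410787,
        1.11079556, -0.06713   ]), 'dq': array([-9.63747178e-04, -3.10030853e-05,  6.01183009e-04, -1.44860560e-03,
       -1.18988616e-03,  1.24222215e-03,  1.98129463e-03]), 'joint_efforts': array([ 8.33200116e-03, -9.51551986e+01,  3.77174735e+00, -4.64406645e+01,
        1.97906635e-02,  6.50777074e-03,  1.41262312e-04]), 'tool_pos': array([ 6.74647204e-01, -1.09764036e-05,  2.30688258e-01]), 'orientation': array([ 7.07123773e-01,  7.07089561e-01, -4.23686727e-04, -3.77511952e-04]), 'contact_force': array([ 0.58656306, -0.00497309, -1.36804114]), 'moment': array([ 0.01338176, -0.00863891, -0.04853948]), 'grasp_force': 0.0, 'opening': 0.9999876172668901} 0.0187
```

View pics/scene0.png

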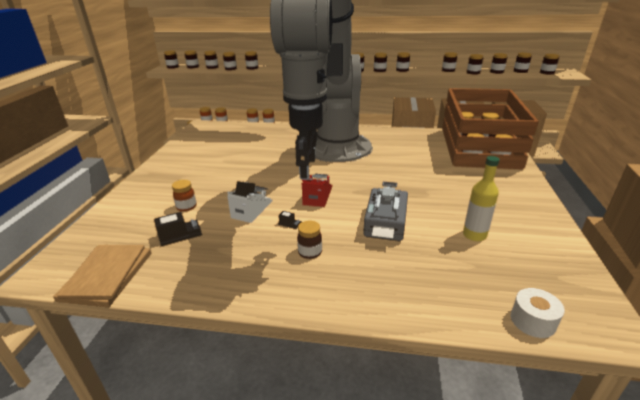

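View pics/side0.png

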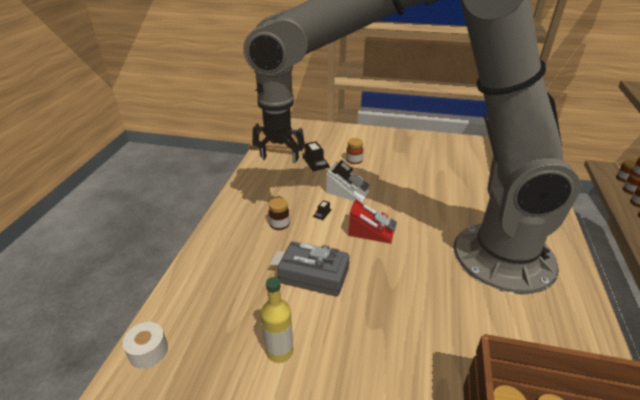

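Scene: white charger with the pack at (248,203), printer at (387,213), red decoy at (317,190), jars at (184,195) and (310,240), bottle at (481,205). Next: helpers, rough positions and a wrist view.

```bash
cat > h.py <<'E'
from cell import bot
import numpy as np, cv2
from scipy.spatial.transform import Rotation as Ro
def cam(n,st=None):
    """K, dist, R, t (world->camera)"""
    p=bot.camera_params(n)
    K=np.array([[p['fx'],0,p['cx']],[0,p['fy'],p['cy']],[0,0,1.]])
    if n=="wrist":
        T=np.eye(4);T[:3,:3]=Ro.from_quat(st['orientation']).as_matrix();T[:3,3]=st['tool_pos']
        T=np.linalg.inv(T@p['hand_eye']);R,t=T[:3,:3],T[:3,3]
    else: R,t=p['R'],p['t']
    return K,np.array([p['k1'],0,0,0,0.]),R,t
def ray(c,px):
    K,d,R,t=c
    u=cv2.undistortPoints(np.array([[px]],float),K,d)[0,0]
    v=R.T@np.r_[u,1.]; return -R.T@t, v/np.linalg.norm(v)
def onz(c,px,z):
    o,v=ray(c,px); return o+v*(z-o[2])/v[2]
def tri(*cp):
    A=np.zeros((3,3));b=np.zeros(3)
    rs=[ray(c,p) for c,p in cp]
    for o,v in rs:
        P=np.eye(3)-np.outer(v,v);A+=P;b+=P@o
    X=np.linalg.solve(A,b)
    return X,[np.linalg.norm(np.cross(X-o,v)) for o,v in rs]
def proj(c,X):
    K,d,R,t=c
    return cv2.projectPoints(np.atleast_2d(X).astype(float),cv2.Rodrigues(R)[0],t,K,d)[0].reshape(-1,2)
def shot(name):
    st=bot.state();im=bot.grab_frame("wrist");cv2.imwrite(f"pics/{name}.png",im)
    np.savez(f"pics/{name}.npz",orientation=st['orientation'],tool_pos=st['tool_pos'])
def wcam(name): return cam("wrist",np.load(f"pics/{name}.npz"))
E
python3 - <<'E'
from h import *
np.set_printoptions(precision=3,suppress=True)
s=cam("scene");d=cam("side")
for n,a,b in [("packtop",(247,187),(343,170)),("printertop",(387,203),(314,256)),("red",(317,190),(372,222)),("honey",(182,185),(355,142)),("jam",(310,228),(279,203)),("bottle",(491,160),(273,284))]:
    print(n,*tri((s,a),(d,b)))
shot("w0")
E
```

```text
packtop [ 0.521 -0.22   0.092] [np.float64(0.0014040028729291523), np.float64(0.001404002872929144)]
printertop [0.53  0.199 0.074] [np.float64(0.004757544342944555), np.float64(0.004757544342944597)]
red [ 0.398 -0.029  0.028] [np.float64(0.008253284416704667), np.float64(0.008253284416704598)]
honey [ 0.512 -0.437  0.081] [np.float64(0.0030525537644189344), np.float64(0.003052553764418976)]
jam [ 0.688 -0.     0.082] [np.float64(0.005331704913478618), np.float64(0.005331704913478459)]
bottle [0.556 0.449 0.233] [np.float64(0.0002491845395601229), np.float64(0.0002491845395599208)]
```

View pics/w0.png

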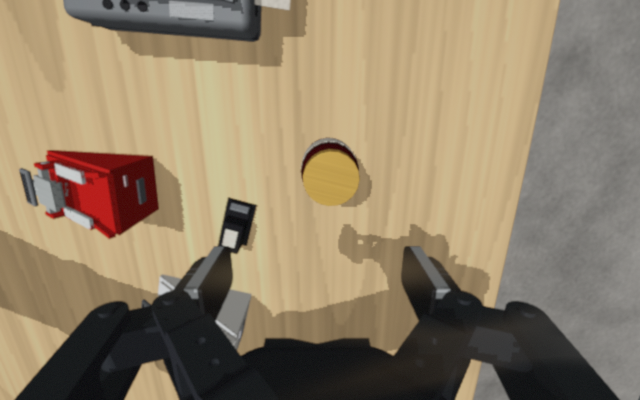

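The wrist shot shows the jam jar below at (330,175), the red decoy at (95,190), the small pack at (238,222) and the charger half hidden at (205,300). Moving to look over the charger, turned a quarter so the fingers close across the rail.

Emit:
carry_out:
  moves:
    - {"offset": [-0.3,-0.2,-0.2],"turn": [0,0,-0.07],"gripper": 1}
    - {"offset": [-0.6,-0.4,-0.2],"turn": [0,0,-0.14],"gripper": 1}
    - {"offset": [-1,-0.6,-0.2],"turn": [0,0,-0.21],"gripper": 1}
    - {"offset": [-1,-0.6,-0.2],"turn": [0,0,-0.28],"gripper": 1}
    - {"offset": [-1,-0.6,-0.2],"turn": [0,0,-0.35],"gripper": 1}
    - {"offset": [-1,-0.6,-0.2],"turn": [0,0,-0.42],"gripper": 1}
    - {"offset": [-1,-0.6,-0.2],"turn": [0,0,-0.5],"gripper": 1}
    - {"offset": [-1,-0.6,-0.2],"turn": [0,0,-0.5],"gripper": 1}
    - {"offset": [-1,-0.6,-0.2],"turn": [0,0,-0.5],"gripper": 1}
    - {"offset": [-1,-0.6,-0.2],"turn": [0,0,-0.5],"gripper": 1}

```text
time: 0.98
tool_pos: [0.6149, -0.1, 0.2512]
orientation: [0.385, 0.923, -0.0, -0.0]
contact_force: [-0.4, -0.1, -0.5]
opening: 1.002
grasp_force: 0.0
```

Emit:
carry_out:
  moves:
    - {"offset": [-0.1,-0.3,0],"turn": [0,0,-0.07],"gripper": 1}
    - {"offset": [-0.2,-0.6,0],"turn": [0,0,-0.14],"gripper": 1}
    - {"offset": [-0.4,-1,0],"turn": [0,0,-0.21],"gripper": 1}
    - {"offset": [-0.4,-1,0],"turn": [0,0,-0.28],"gripper": 1}
    - {"offset": [-0.4,-1,0],"turn": [0,0,-0.35],"gripper": 1}
    - {"offset": [-0.4,-1,0],"turn": [0,0,-0.42],"gripper": 1}
    - {"offset": [-0.4,-1,0],"turn": [0,0,-0.5],"gripper": 1}
    - {"offset": [-0.4,-1,0],"turn": [0,0,-0.5],"gripper": 1}
    - {"offset": [-0.4,-1,0],"turn": [0,0,-0.5],"gripper": 1}
    - {"offset": [-0.4,-1,0],"turn": [0,0,-0.5],"gripper": 1}

```text
time: 1.82
tool_pos: [0.5725, -0.199, 0.2512]
orientation: [0.003, 1.0, 0.0, -0.0]
contact_force: [0.3, 0.5, -0.7]
opening: 1.002
grasp_force: 0.0
```

```bash
python3 -c "
from h import *
shot('w1');print(bot.state()['tool_pos'],bot.state()['joint_pos'].round(2))"
```

```text
[ 0.57252992 -0.19892761  0.2512466 ] [ 0.32  0.3  -0.12  1.74  0.04  1.11  1.76]
```

View pics/w1.png

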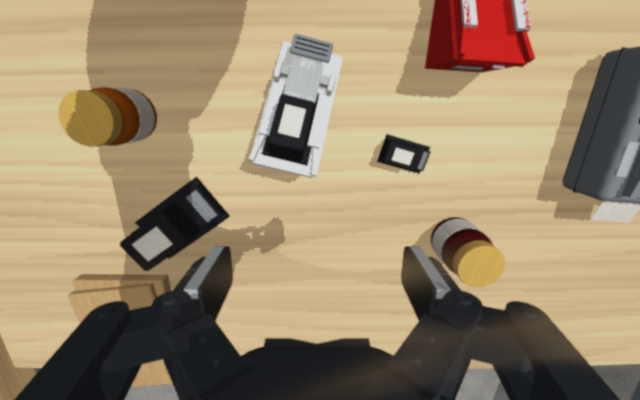

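Clear view: charger at (295,105) with the pad at (313,47), pack block at (293,128), large look-alike (175,225), small one (403,153), jars at (105,117) and (467,252). Zooming in for corners.

```bash
python3 -c "
import cv2
a=cv2.imread('pics/w1.png')[30:180,220:370]
cv2.imwrite('pics/w1c.png',cv2.resize(a,None,fx=4,fy=4,interpolation=cv2.INTER_CUBIC))"
```

```text
(no output)
```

View pics/w1c.png

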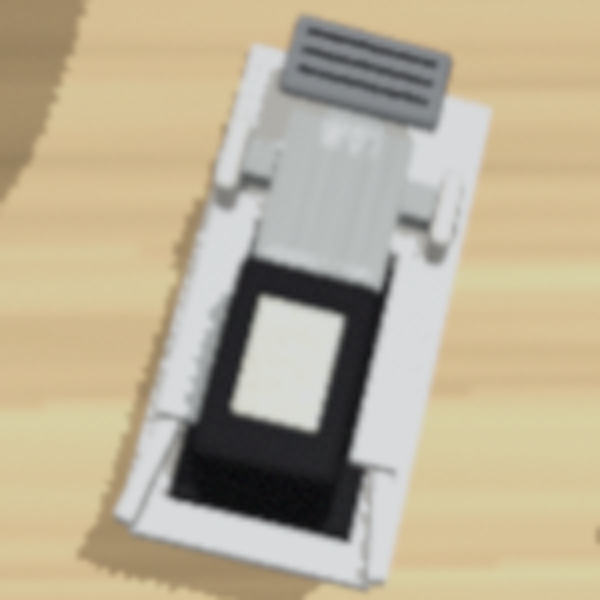

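The crop shows pad corners at (303,15),(452,57),(435,130),(282,92), the block's rear top edge at (193,452)-(335,485) and the flange tail foot at (168,497)-(348,537).

```bash
cat > fit.py <<'E'
from h import *
from scipy.optimize import least_squares
np.set_printoptions(precision=4,suppress=True)
def rail(p,pitch):
    # mouth dir yaw p[3]; slope rises to +x by pitch
    R=Ro.from_euler('ZY',[p[3],-pitch]).as_matrix(); return R
def fit(c,P,px,pitch,p0,fixz=None):
    P=np.array(P)/1000.;px=np.array(px,float)
    def f(p):
        q=np.array(p); 
        if fixz is not None:q[2]=fixz
        return (proj(c,P@rail(q,pitch).T+q[:3])-px).ravel()
    r=least_squares(f,p0,loss='soft_l1');q=r.x.copy()
    if fixz is not None:q[2]=fixz
    print("rail",q,"yaw deg",np.degrees(q[3]));print(f(r.x).reshape(-1,2).round(1).tolist());return q
E
python3 - <<'E'
from fit import *
c=wcam('w1')
uv=np.array([(303,15),(452,57),(435,130),(282,92),(193,452),(335,485),(168,497),(348,537)])/4+[220,30]-0.375
P=[(-52,-22,30),(-52,22,30),(-28,22,30),(-28,-22,30),(81.5,-18,42),(81.5,18,42),(81.5,-25,0),(81.5,25,0)]
q=fit(c,P,uv,np.pi/6,[.47,-.2,.03,0.])
R=rail(q,np.pi/6)
for n,x in dict(pad=(-40,0,30),grip=(54.5,0,26),mouth=(92,0,0),toprear=(81.5,0,42)).items():
    X=q[:3]+R@np.array(x)/1000; print(n,X,proj(cam('scene'),X),proj(cam('side'),X))
print("R",R)
# printer corners visible in w0: rough
E
```

```text
rail [ 0.489  -0.2185  0.0356 -0.2524] yaw deg -14.463455775402487
[[-0.9, 0.3], [0.6, 0.5], [0.4, 0.6], [-0.8, -0.7], [-0.9, -1.4], [0.3, -0.4], [0.7, 0.0], [0.3, 1.0]]
pad [ 0.4409 -0.2061  0.0416] [[259.92   187.8721]] [[364.6795 187.2931]]
grip [ 0.5221 -0.227   0.0854] [[244.5752 188.3894]] [[342.8472 170.715 ]]
mouth [ 0.5661 -0.2384  0.0816] [[236.5131 196.7256]] [[330.9525 168.4735]]
toprear [ 0.537  -0.2308  0.1128] [[240.702  182.8874]] [[338.995  162.9233]]
R [[ 0.8386  0.2498 -0.4842]
 [-0.2163  0.9683  0.1249]
 [ 0.5     0.      0.866 ]]
```

Fit is within about 1 px and consistent with the scene/side views (grip predicted at (245,188) and (343,171)). Computing the approach to the pad.

```bash
cat >> fit.py <<'E'
CH=np.array([.489,-.2185,.0356,-.2524])
def go(q,pitch,xyz,tilt=None):
    """TCP at rail point xyz(mm), tool z=-rail z (or pitch override); prints offset, turn units"""
    st=bot.state();R0=Ro.from_quat(st['orientation'])
    X=q[:3]+rail(q,pitch)@np.array(xyz)/1000
    RT=Ro.from_matrix(rail(q,pitch if tilt is None else tilt)@np.diag([-1,1,-1.]))
    print("target",X,"offset",R0.inv().apply(X-st['tool_pos'])*10,"turn",(R0.inv()*RT).as_rotvec()/(np.pi/2))
E
python3 -c "
from fit import *
for z in(30,70,100): go(CH,np.pi/6,(-40,0,z))"
```

```text
target [ 0.4409 -0.2061  0.0416] offset [ 1.3153 -0.0778  2.0969] turn [ 0.0413 -0.3317  0.1541]
target [ 0.4216 -0.2011  0.0762] offset [ 1.5092 -0.0288  1.7505] turn [ 0.0413 -0.3317  0.1541]
target [ 0.407  -0.1974  0.1022] offset [1.6547 0.008  1.4907] turn [ 0.0413 -0.3317  0.1541]
```

Emit:
carry_out:
  moves:
    - {"offset": [0.2,0,0.1],"turn": [0.01,-0.06,0.03],"gripper": -1}
    - {"offset": [0.4,0,0.2],"turn": [0.016,-0.13,0.06],"gripper": -1}
    - {"offset": [0.6,0,0.3],"turn": [0.025,-0.2,0.09],"gripper": -1}
    - {"offset": [0.8,0,0.4],"turn": [0.033,-0.265,0.123],"gripper": -1}
    - {"offset": [1,0,0.6],"turn": [0.0413,-0.3317,0.1541],"gripper": -1}
    - {"offset": [1,0,0.7],"turn": [0.0413,-0.3317,0.1541],"gripper": -1}
    - {"offset": [1,0,0.8],"turn": [0.0413,-0.3317,0.1541],"gripper": -1}
    - {"offset": [1,0,0.8],"turn": [0.0413,-0.3317,0.1541],"gripper": -1}
    - {"offset": [1,0,0.8],"turn": [0.0413,-0.3317,0.1541],"gripper": -1}
    - {"offset": [1,0,0.8],"turn": [0.0413,-0.3317,0.1541],"gripper": -1}

```text
time: 2.7
tool_pos: [0.4734, -0.1991, 0.1721]
orientation: [0.12, 0.958, -0.032, 0.257]
contact_force: [0.2, 0.7, -0.0]
opening: -0.002
grasp_force: 0.0
```

```bash
python3 -c "
from fit import *
for z in(30,60): go(CH,np.pi/6,(-40,0,z))
print(bot.state()['joint_pos'],bot.state()['tool_pos'])"
```

```text
target [ 0.4409 -0.2061  0.0416] offset [ 0.9112 -0.1489  0.9807] turn [0.0016 0.0005 0.0019]
target [ 0.4264 -0.2024  0.0676] offset [ 0.9109 -0.1481  0.6807] turn [0.0016 0.0005 0.0019]
[ 0.4008  0.0351 -0.1173  2.3895 -0.0758  0.1936  1.6772] [ 0.4734 -0.1991  0.1721]
```

Joints 4 and 6 are near their limits at the full tilt, so I'll press with only 10° of tilt.

```bash
python3 -c "
from fit import *
for z in(34,26,50): go(CH,np.pi/6,(-48,0,z),np.radians(10))"
```

```text
target [ 0.4323 -0.2039  0.041 ] offset [ 0.9912 -0.1485  0.9407] turn [0.0012 0.2228 0.0022]
target [ 0.4362 -0.2049  0.0341] offset [ 0.9912 -0.1487  1.0207] turn [0.0012 0.2228 0.0022]
target [ 0.4245 -0.2019  0.0549] offset [ 0.991  -0.1481  0.7807] turn [0.0012 0.2228 0.0022]
```

Emit:
carry_out:
  moves:
    - {"offset": [0.1,-0.02,0.1],"turn": [0,0.075,0],"gripper": -1}
    - {"offset": [0.2,-0.05,0.2],"turn": [0,0.15,0],"gripper": -1}
    - {"offset": [0.4,-0.1,0.3],"turn": [0,0.223,0],"gripper": -1}
    - {"offset": [0.6,-0.15,0.4],"turn": [0,0.223,0],"gripper": -1}
    - {"offset": [0.8,-0.15,0.5],"turn": [0,0.223,0],"gripper": -1}
    - {"offset": [0.99,-0.15,0.6],"turn": [0,0.223,0],"gripper": -1}
    - {"offset": [0.99,-0.15,0.7],"turn": [0,0.223,0],"gripper": -1}
    - {"offset": [0.99,-0.15,0.78],"turn": [0,0.223,0],"gripper": -1}
    - {"offset": [0.99,-0.15,0.78],"turn": [0,0.223,0],"gripper": -1}
    - {"offset": [0.99,-0.15,0.78],"turn": [0,0.223,0],"gripper": -1}

```text
time: 3.53
tool_pos: [0.4248, -0.2023, 0.0547]
orientation: [0.123, 0.989, -0.011, 0.086]
contact_force: [-0.1, 0.6, 1.5]
opening: -0.002
grasp_force: 0.0
```

```bash
python3 -c "
from fit import *
for z in(34,26): go(CH,np.pi/6,(-48,0,z),np.radians(10))
print(bot.state()['joint_pos'],bot.state()['contact_force'])
cv2.imwrite('pics/s2.png',np.hstack([cv2.resize(bot.grab_frame('side')[100:250,260:460],None,fx=2,fy=2),cv2.resize(bot.grab_frame('scene')[120:270,160:360],None,fx=2,fy=2)]))"
```

```text
target [ 0.4323 -0.2039  0.041 ] offset [-0.0522  0.0029  0.1476] turn [ 0.0006 -0.0003  0.0029]
target [ 0.4362 -0.2049  0.0341] offset [-0.0796  0.0027  0.2227] turn [ 0.0006 -0.0003  0.0029]
[ 0.3838  0.2919 -0.0764  2.3182  0.0305  0.3587  1.6079] [-0.1162  0.5669  1.472 ]
```

View pics/s2.png

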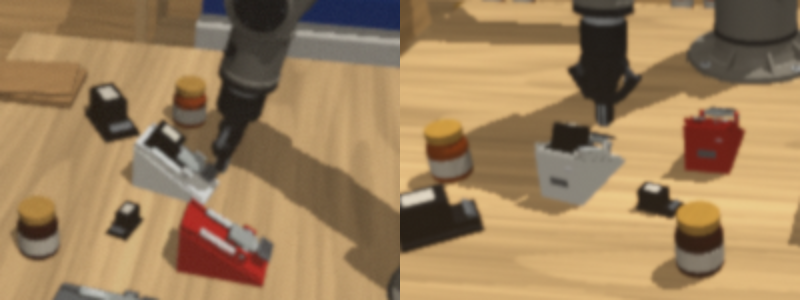

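The shut fingers stand right above the pad ((215,165) in the left half). Pressing.

Emit:
carry_out:
  moves:
    - {"offset": [-0.03,0,0.08],"turn": [0,0,0],"gripper": -1}
    - {"offset": [-0.05,0,0.14],"turn": [0,0,0],"gripper": -1}
    - {"offset": [-0.06,0,0.16],"turn": [0,0,0],"gripper": -1}
    - {"offset": [-0.065,0,0.18],"turn": [0,0,0],"gripper": -1}
    - {"offset": [-0.07,0,0.2],"turn": [0,0,0],"gripper": -1}
    - {"offset": [-0.08,0,0.22],"turn": [0,0,0],"gripper": -1}
    - {"offset": [-0.08,0,0.22],"turn": [0,0,0],"gripper": -1}
    - {"offset": [-0.08,0,0.22],"turn": [0,0,0],"gripper": -1}
    - {"offset": [-0.08,0,0.22],"turn": [0,0,0],"gripper": -1}
    - {"offset": [-0.08,0,0.22],"turn": [0,0,0],"gripper": -1}

```text
time: 4.47
tool_pos: [0.4328, -0.2046, 0.0341]
orientation: [0.123, 0.989, -0.011, 0.084]
contact_force: [-21.5, 6.0, 35.4]
opening: -0.002
grasp_force: 20.4
```

```bash
python3 -c "
from fit import *
print(bot.state()['contact_force'],rail(CH,np.pi/6).T@(bot.state()['tool_pos']-CH[:3])*1000)
shot('w3')
cv2.imwrite('pics/s3.png',np.hstack([cv2.resize(bot.grab_frame('side')[140:220,300:400],None,fx=4,fy=4),cv2.resize(bot.grab_frame('scene')[160:240,210:310],None,fx=4,fy=4)]))"
```

```text
[-21.4605   5.9706  35.4457] [-50.9231  -0.6181  27.6191]
```

View pics/s3.png

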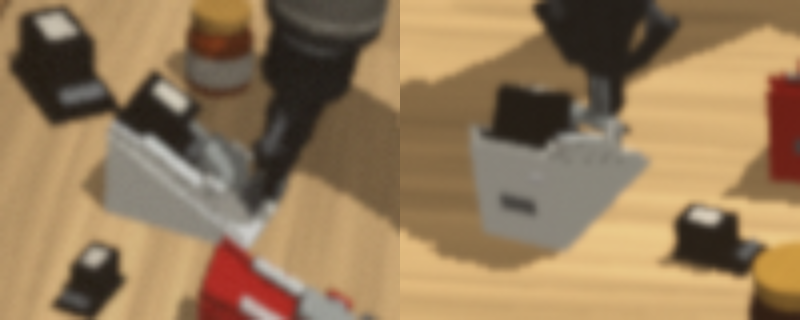

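Pad is fully down (about 42 N) and the pack has visibly sprung up the slope. Retreating.

Emit:
carry_out:
  moves:
    - {"offset": [0,0,-0.05],"turn": [0,0,0],"gripper": -1}
    - {"offset": [0,0,-0.3],"turn": [0,0,0],"gripper": -1}
    - {"offset": [0,0,-0.6],"turn": [0,0,0],"gripper": -1}
    - {"offset": [0,0,-0.9],"turn": [0,0,0],"gripper": 0}
    - {"offset": [-0.2,0,-1],"turn": [0,0,0],"gripper": 1}
    - {"offset": [-0.4,0,-1],"turn": [0,0,0],"gripper": 1}
    - {"offset": [-0.6,0,-1],"turn": [0,0,0],"gripper": 1}
    - {"offset": [-0.8,0,-1],"turn": [0,0,0],"gripper": 1}
    - {"offset": [-0.8,0,-1],"turn": [0,0,0],"gripper": 1}
    - {"offset": [-0.8,0,-1],"turn": [0,0,0],"gripper": 1}

```text
time: 5.45
tool_pos: [0.4951, -0.22, 0.1461]
orientation: [0.123, 0.989, -0.011, 0.086]
contact_force: [-0.5, 0.2, -0.6]
opening: 0.978
grasp_force: 0.0
```

```bash
python3 -c "
from fit import *
shot('w4')
for z in(80,12): go(CH,np.pi/6,(64,0,z),np.radians(22))
a=cv2.imread('pics/w4.png')
cv2.imwrite('pics/w4c.png',a)"
```

```text
target [ 0.5039 -0.2224  0.1369] offset [-0.0837 -0.0002  0.1054] turn [ 0.0009 -0.1345  0.0029]
target [ 0.5369 -0.2308  0.078 ] offset [-0.3174 -0.0019  0.7439] turn [ 0.0009 -0.1345  0.0029]
```

View pics/w4c.png

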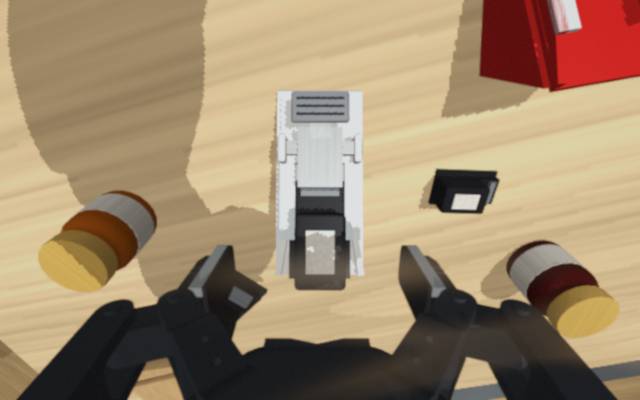

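The pack has been ejected (ridge visible at (320,190)) and is centred between the fingers. The large look-alike is near the left finger, so I'll check where it stands.

```bash
python3 -c "
from fit import *
c=wcam('w1')
for p in [(195,180),(228,215),(147,270),(121,243)]: print([onz(c,p,z)[:2] for z in (.02,.05)])
X=CH[:3]+rail(CH,np.pi/6)@np.array([64,-57,16])/1000;print('finger',X)"
```

```text
[array([ 0.5959, -0.3622]), array([ 0.5878, -0.3492])]
[array([ 0.6458, -0.3232]), array([ 0.6337, -0.3133])]
[array([ 0.7325, -0.4518]), array([ 0.7135, -0.4316])]
[array([ 0.6884, -0.4813]), array([ 0.6729, -0.4588])]
finger [ 0.5207 -0.2855  0.0815]
```

Emit:
carry_out:
  moves:
    - {"offset": [-0.08,0,0.1],"turn": [0,-0.07,0],"gripper": 1}
    - {"offset": [-0.08,0,0.1],"turn": [0,-0.134,0],"gripper": 1}
    - {"offset": [-0.16,0,0.3],"turn": [0,-0.134,0],"gripper": 1}
    - {"offset": [-0.24,0,0.5],"turn": [0,-0.134,0],"gripper": 1}
    - {"offset": [-0.28,0,0.64],"turn": [0,-0.134,0],"gripper": 1}
    - {"offset": [-0.32,0,0.74],"turn": [0,-0.134,0],"gripper": 1}
    - {"offset": [-0.32,0,0.74],"turn": [0,-0.134,0],"gripper": 1}
    - {"offset": [-0.32,0,0.74],"turn": [0,-0.134,0],"gripper": 0.2}
    - {"offset": [-0.32,0,0.74],"turn": [0,-0.134,0],"gripper": -0.4}
    - {"offset": [-0.32,0,0.74],"turn": [0,-0.134,0],"gripper": -1}
  newtons: 60

```text
time: 6.33
tool_pos: [0.5374, -0.231, 0.0797]
orientation: [0.121, 0.974, -0.024, 0.19]
contact_force: [-2.8, 1.1, 6.1]
opening: 0.605
grasp_force: 3.8
```

Emit:
carry_out:
  moves:
    - {"offset": [0,0,0],"turn": [0,0,0],"gripper": -1}
    - {"offset": [0,0,0],"turn": [0,0,0],"gripper": -1}
    - {"offset": [0,0,0],"turn": [0,0,0],"gripper": -1}
    - {"offset": [0,0,0],"turn": [0,0,0],"gripper": -1}
    - {"offset": [0,0,0],"turn": [0,0,0],"gripper": -1}
    - {"offset": [0,0,0],"turn": [0,0,0],"gripper": -1}
    - {"offset": [0,0,0],"turn": [0,0,0],"gripper": -1}
    - {"offset": [0,0,0],"turn": [0,0,0],"gripper": -1}
    - {"offset": [0,0,0],"turn": [0,0,0],"gripper": -1}
    - {"offset": [0,0,0],"turn": [0,0,0],"gripper": -1}
  newtons: 60

```text
time: 7.17
tool_pos: [0.5383, -0.2306, 0.0818]
orientation: [0.121, 0.974, -0.024, 0.191]
contact_force: [-20.7, 11.9, 45.6]
opening: 0.418
grasp_force: 74.7
```

```bash
python3 -c "
from fit import *
st=bot.state();print(st['joint_pos'],st['contact_force'],rail(CH,np.pi/6).T@(st['tool_pos']-CH[:3])*1000)
for x in (74,134): go(CH,np.pi/6,(x,0,12),np.radians(22))"
```

```text
[ 0.3782  0.3364 -0.081   2.2175  0.0211  0.2017  1.6108] [-20.6705  11.9445  45.5608] [67.0369  0.5904 14.6156]
target [ 0.5452 -0.233   0.083 ] offset [-0.0725 -0.0063  0.0165] turn [0.0012 0.0023 0.0031]
target [ 0.5956 -0.246   0.113 ] offset [-0.667  -0.009  -0.0649] turn [0.0012 0.0023 0.0031]
```

The fingertips bear on the rail walls (45 N), so I'll ease the fingers open, lift 6 mm and regrip.

Emit:
carry_out:
  moves:
    - {"offset": [0,0,-0.02],"turn": [0,0,0],"gripper": 0.1}
    - {"offset": [0,0,-0.04],"turn": [0,0,0],"gripper": 0.1}
    - {"offset": [0,0,-0.06],"turn": [0,0,0],"gripper": 0.1}
    - {"offset": [0,0,-0.06],"turn": [0,0,0],"gripper": 0.1}
    - {"offset": [0,0,-0.06],"turn": [0,0,0],"gripper": -1}
    - {"offset": [0,0,-0.06],"turn": [0,0,0],"gripper": -1}
    - {"offset": [0,0,-0.06],"turn": [0,0,0],"gripper": -1}
    - {"offset": [0,0,-0.06],"turn": [0,0,0],"gripper": -1}
    - {"offset": [0,0,-0.06],"turn": [0,0,0],"gripper": -1}
    - {"offset": [0,0,-0.06],"turn": [0,0,0],"gripper": -1}
  newtons: 60

```text
time: 8.0
tool_pos: [0.5354, -0.2297, 0.0849]
orientation: [0.121, 0.974, -0.023, 0.189]
contact_force: [-9.9, 8.6, 18.8]
opening: 0.408
grasp_force: 58.1
```

```bash
python3 -c "
from fit import *
st=bot.state();print(st['joint_pos'],st['contact_force'],rail(CH,np.pi/6).T@(st['tool_pos']-CH[:3])*1000)
go(CH,np.pi/6,(64,0,18),np.radians(22))
go(CH,np.pi/6,(154,0,18),np.radians(22))"
```

```text
[ 0.3809  0.3274 -0.0836  2.2195  0.0194  0.2123  1.6122] [-9.8615  8.5687 18.8342] [65.9822  0.733  18.8324]
target [ 0.534  -0.2301  0.0832] offset [ 0.0185 -0.0073  0.011 ] turn [0.0015 0.0001 0.0029]
target [ 0.6094 -0.2496  0.1282] offset [-0.8727 -0.0111 -0.1141] turn [0.0015 0.0001 0.0029]
```

Emit:
carry_out:
  moves:
    - {"offset": [0,0,-0.008],"turn": [0,0,0],"gripper": -1}
    - {"offset": [-0.1,0,-0.022],"turn": [0,0,0],"gripper": -1}
    - {"offset": [-0.2,0,-0.036],"turn": [0,0,0],"gripper": -1}
    - {"offset": [-0.3,0,-0.05],"turn": [0,0,0],"gripper": -1}
    - {"offset": [-0.4,0,-0.064],"turn": [0,0,0],"gripper": -1}
    - {"offset": [-0.5,0,-0.078],"turn": [0,0,0],"gripper": -1}
    - {"offset": [-0.6,0,-0.092],"turn": [0,0,0],"gripper": -1}
    - {"offset": [-0.7,0,-0.106],"turn": [0,0,0],"gripper": -1}
    - {"offset": [-0.8,0,-0.12],"turn": [0,0,0],"gripper": -1}
    - {"offset": [-0.9,0,-0.134],"turn": [0,0,0],"gripper": -1}

```text
time: 8.83
tool_pos: [0.6122, -0.2501, 0.1312]
orientation: [0.121, 0.974, -0.024, 0.189]
contact_force: [0.6, -0.2, -1.9]
opening: 0.41
grasp_force: 60.6
```

```bash
python3 -c "
from fit import *
st=bot.state();print(st['joint_pos'],st['contact_force'],rail(CH,np.pi/6).T@(st['tool_pos']-CH[:3])*1000)
shot('w5')
cv2.imwrite('pics/s5.png',np.hstack([bot.grab_frame('side')[90:270,220:420],cv2.imread('pics/w5.png')[:,120:520]][:1])) 
a=cv2.imread('pics/w5.png');b=cv2.resize(bot.grab_frame('side')[90:290,250:400],None,fx=2,fy=2)
cv2.imwrite('pics/s5.png',np.hstack([a[:,120:540],b]))"
```

```text
[ 0.3615  0.3554 -0.0732  2.0251  0.0188  0.3784  1.6044] [ 0.5624 -0.1577 -1.8944] [157.9154   0.1863  19.1886]
```

View pics/s5.png

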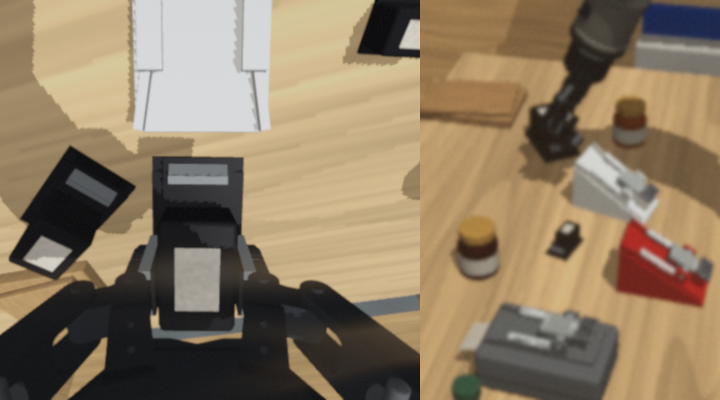

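The pack is free, held centred (nose edge at cols 272–363 in the full picture). Checking its pose in the tool against the image and planning the transfer.

```bash
python3 -c "
from fit import *
c=wcam('w5');R=rail(CH,np.pi/6)
for px in (100,106,112):
  P=np.array([(px,-25,4),(px,25,4),(px+8,-25,6),(px+26,-18,42),(px+26,18,42),(px+80,18,42)])/1000
  print(px,(proj(c,P@R.T+CH[:3])-[120,0]).round(1).tolist())
q=np.array([.63,-.17,.2,0.]);go(q,0,(0,0,0),np.radians(-8))
"
```

```text
100 [[155.7, 140.4], [244.9, 140.8], [155.4, 154.9], [160.8, 198.8], [241.2, 199.2], [237.7, 309.7]]
106 [[155.8, 151.2], [244.5, 151.6], [155.6, 165.6], [161.0, 211.9], [240.8, 212.2], [237.3, 321.0]]
112 [[156.0, 161.8], [244.2, 162.3], [155.8, 176.3], [161.2, 224.8], [240.4, 225.1], [236.9, 332.1]]
target [ 0.63 -0.17  0.2 ] offset [-0.2399  0.8173 -0.6481] turn [-0.0195  0.332  -0.1583]
```

Emit:
carry_out:
  moves:
    - {"offset": [-0.05,0,-0.3],"turn": [0,0,0],"gripper": -1}
    - {"offset": [-0.1,0.1,-0.5],"turn": [-0.004,0.066,-0.03],"gripper": -1}
    - {"offset": [-0.15,0.3,-0.65],"turn": [-0.008,0.132,-0.06],"gripper": -1}
    - {"offset": [-0.2,0.5,-0.65],"turn": [-0.012,0.2,-0.095],"gripper": -1}
    - {"offset": [-0.24,0.65,-0.65],"turn": [-0.016,0.265,-0.126],"gripper": -1}
    - {"offset": [-0.24,0.8,-0.65],"turn": [-0.02,0.332,-0.158],"gripper": -1}
    - {"offset": [-0.24,0.9,-0.65],"turn": [-0.02,0.332,-0.158],"gripper": -1}
    - {"offset": [-0.24,1,-0.65],"turn": [-0.02,0.332,-0.158],"gripper": -1}
    - {"offset": [-0.24,1,-0.65],"turn": [-0.02,0.332,-0.158],"gripper": -1}
    - {"offset": [-0.24,1,-0.65],"turn": [-0.02,0.332,-0.158],"gripper": -1}

```text
time: 9.82
tool_pos: [0.6331, -0.1523, 0.1999]
orientation: [0.0, 0.998, 0.0, -0.069]
contact_force: [-0.4, -1.0, -1.9]
opening: 0.411
grasp_force: 60.8
```

Emit:
carry_out:
  moves:
    - {"offset": [-0.1,0.2,0],"turn": [0,0,0],"gripper": -1}
    - {"offset": [-0.2,0.4,0],"turn": [0,0,0],"gripper": -1}
    - {"offset": [-0.3,0.7,0],"turn": [0,0,0],"gripper": -1}
    - {"offset": [-0.4,1,0],"turn": [0,0,0],"gripper": -1}
    - {"offset": [-0.4,1,0],"turn": [0,0,0],"gripper": -1}
    - {"offset": [-0.4,1,0],"turn": [0,0,0],"gripper": -1}
    - {"offset": [-0.4,1,0],"turn": [0,0,0],"gripper": -1}
    - {"offset": [-0.4,1,0],"turn": [0,0,0],"gripper": -1}
    - {"offset": [-0.4,1,0],"turn": [0,0,0],"gripper": -1}
    - {"offset": [-0.4,1,0],"turn": [0,0,0],"gripper": -1}

```text
time: 10.65
tool_pos: [0.6733, -0.0535, 0.1946]
orientation: [0.001, 0.998, 0.0, -0.07]
contact_force: [-0.1, 0.2, -2.4]
opening: 0.406
grasp_force: 60.8
```

Emit:
carry_out:
  moves:
    - {"offset": [0,0.3,0],"turn": [0,0,0],"gripper": -1}
    - {"offset": [0,0.6,0],"turn": [0,0,0],"gripper": -1}
    - {"offset": [0,0.9,0],"turn": [0,0,0],"gripper": -1}
    - {"offset": [0,1,0],"turn": [0,0,0],"gripper": -1}
    - {"offset": [0,1,0],"turn": [0,0,0],"gripper": -1}
    - {"offset": [0,1,0],"turn": [0,0,0],"gripper": -1}
    - {"offset": [0,1,0],"turn": [0,0,0],"gripper": -1}
    - {"offset": [0,1,0],"turn": [0,0,0],"gripper": -1}
    - {"offset": [0,1,0],"turn": [0,0,0],"gripper": -1}
    - {"offset": [0,1,0],"turn": [0,0,0],"gripper": -1}

```text
time: 11.48
tool_pos: [0.6736, 0.0469, 0.1945]
orientation: [0.001, 0.998, 0.0, -0.07]
contact_force: [0.3, -0.0, -2.5]
opening: 0.412
grasp_force: 60.8
```

Emit:
carry_out:
  moves:
    - {"offset": [0,0.3,0],"turn": [0,0,0],"gripper": -1}
    - {"offset": [0,0.6,0],"turn": [0,0,0],"gripper": -1}
    - {"offset": [0,0.9,0],"turn": [0,0,0],"gripper": -1}
    - {"offset": [0,1,0],"turn": [0,0,0],"gripper": -1}
    - {"offset": [0,1,0],"turn": [0,0,0],"gripper": -1}
    - {"offset": [0,1,0],"turn": [0,0,0],"gripper": -1}
    - {"offset": [0,1,0],"turn": [0,0,0],"gripper": -1}
    - {"offset": [0,1,0],"turn": [0,0,0],"gripper": -1}
    - {"offset": [0,1,0],"turn": [0,0,0],"gripper": -1}
    - {"offset": [0,1,0],"turn": [0,0,0],"gripper": -1}

```text
time: 12.32
tool_pos: [0.6737, 0.1469, 0.1946]
orientation: [0.001, 0.998, 0.0, -0.07]
contact_force: [-0.5, 0.4, -2.2]
opening: 0.409
grasp_force: 60.8
```

```bash
python3 -c "
from fit import *
print(bot.state()['joint_pos']);shot('w6')"
```

```text
[-0.1592  0.5645 -0.1925  1.4746  0.0596  1.2442  1.2171]
```

View pics/w6.png

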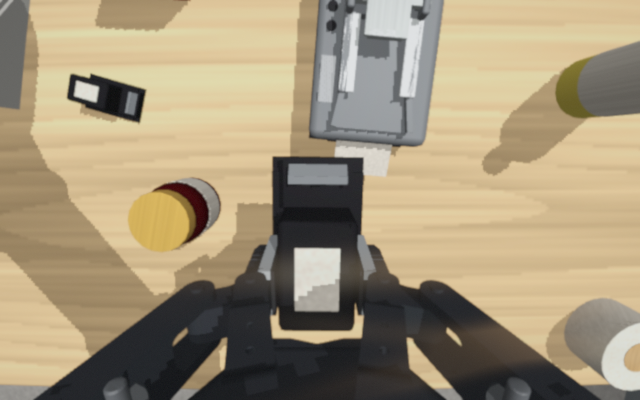

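The printer mouth is dead ahead: white lips at (343–357,12–92) and (402–420,20–97), the top's front edge at (312,138)-(425,145), pack nose edge at row 157. Extracting lip edges by mask.

```bash
python3 - <<'E'
from fit import *
im=cv2.imread('pics/w6.png');c=wcam('w6')
hsv=cv2.cvtColor(im,cv2.COLOR_BGR2HSV)
print("gray rows70:",im[70,330:430,1].tolist())
print("row100:",im[100,330:430,1].tolist())
print("row40:",im[40,330:430,1].tolist())
m=cv2.inRange(hsv,(0,0,185),(180,45,255));m[150:]=0;m[:,:300]=0;m[:,450:]=0
for k in cv2.findContours(m,0,2)[0]:
    if cv2.contourArea(k)>80:
        b=cv2.boxPoints(cv2.minAreaRect(k));print(cv2.contourArea(k),b.round(1).tolist())
        print(cv2.approxPolyDP(k,2,True)[:,0].tolist())
E
```

```text
gray rows70: [195, 193, 192, 183, 166, 127, 105, 102, 96, 103, 148, 184, 179, 171, 189, 206, 211, 220, 225, 226, 227, 227, 227, 226, 219, 195, 169, 161, 161, 160, 161, 161, 160, 161, 161, 161, 162, 161, 161, 162, 162, 162, 163, 162, 163, 162, 162, 162, 162, 162, 163, 162, 162, 162, 163, 163, 163, 163, 163, 162, 163, 163, 163, 160, 156, 146, 133, 113, 104, 104, 104, 119, 162, 203, 222, 226, 226, 226, 226, 226, 225, 218, 203, 198, 213, 223, 223, 208, 181, 161, 155, 155, 155, 155, 156, 155, 155, 155, 155, 153]
row100: [193, 177, 142, 113, 105, 104, 116, 144, 156, 158, 159, 158, 159, 157, 156, 156, 157, 158, 159, 159, 159, 159, 159, 159, 158, 159, 159, 159, 160, 160, 160, 159, 160, 160, 161, 160, 160, 161, 160, 160, 161, 160, 161, 161, 160, 161, 161, 160, 160, 160, 161, 160, 161, 160, 161, 161, 161, 161, 161, 159, 151, 138, 128, 111, 105, 105, 105, 105, 104, 103, 104, 103, 102, 94, 78, 85, 117, 142, 155, 158, 160, 160, 156, 153, 154, 154, 155, 155, 154, 154, 155, 155, 155, 154, 155, 153, 148, 142, 137, 138]
row40: [151, 151, 151, 151, 150, 143, 117, 104, 104, 104, 100, 94, 113, 148, 160,
[... 339 characters left out ...]
26, 221, 211, 218, 220, 204, 175, 158, 155, 155, 156, 154, 155, 155]
483.0 [[318.1000061035156, 100.5], [322.1000061035156, 54.900001525878906], [334.1000061035156, 56.0], [330.20001220703125, 101.5]]
[[323, 55], [319, 100], [330, 101], [333, 58]]
669.5 [[338.1000061035156, 89.9000015258789], [347.8999938964844, 11.899999618530273], [362.70001220703125, 13.699999809265137], [352.8999938964844, 91.69999694824219]]
[[357, 13], [350, 16], [349, 54], [343, 79], [341, 68], [339, 87], [341, 82], [342, 89], [353, 91]]
2612.5 [[365.0, 0.0], [423.0, 0.0], [423.0, 96.0], [365.0, 96.0]]
[[368, 0], [365, 33], [407, 39], [400, 95], [414, 96], [423, 21], [412, 25], [409, 13], [410, 6], [421, 4], [422, 0]]
```

```bash
python3 - <<'E'
from fit import *
c=wcam('w6')
pts=[(353.5,91.5,62,-20),(400.5,95.5,62,20),(414.8,97,62,32.5),(338.8,89.5,62,-32.5),(356.8,40,None,-20),(405.6,40,None,20),(355.2,70,None,-20),(402,70,None,20),(417.8,70,None,32.5),(422.2,40,None,32.5),(340.3,70,None,-32.5)]
W=[onz(c,p[:2],.087)[:2]*1000 for p in pts]
def f(p,full=False):
    x,y,a=p;r=[]
    for w,q in zip(W,pts):
        d=w-[x,y];u=d[0]*np.cos(a)+d[1]*np.sin(a);v=-d[0]*np.sin(a)+d[1]*np.cos(a)
        r+=[v-q[3]]+([u-q[2]] if q[2] is not None else [])
    return np.array(r)
s=least_squares(f,[530,190,0],loss='soft_l1');print(s.x[:2],np.degrees(s.x[2]));print(f(s.x).round(1))
x,y,a=s.x
for z,p in((.07,(312,138)),(.07,(425,145))):
    d=onz(c,p,z)[:2]*1000-[x,y];print("front corner in rail",d[0]*np.cos(a)+d[1]*np.sin(a),-d[0]*np.sin(a)+d[1]*np.cos(a))
# pack pose in hand: dark mask front edge in w6 vs w5
for n in('w5','w6'):
    g=cv2.imread(f'pics/{n}.png').max(2).astype(int)
    for r in(170,190,205): 
        row=g[r,255:385]; d=np.where(row<75)[0]+255; print(n,r,d.min(),d.max(), end=' | ')
    print("col317 rows:",g[145:170,317].tolist())
    print("col280 rows:",g[145:170,280].tolist(), "col355", g[145:170,355].tolist())
E
```

```text
[513.185  200.7299] -4.413114399459313
[ 0.2  0.   0.5  0.1  0.3  0.4  0.1 -0.6 -0.9 -0.5 -0.  -0.7  0.1  0.8
 -0. ]
front corner in rail 103.26959036638623 -52.377400654906026
front corner in rail 101.55817486350446 53.148869608595135
w5 170 273 361 | w5 190 273 361 | w5 205 273 361 | col317 rows: [202, 207, 212, 214, 215, 215, 214, 213, 211, 209, 198, 153, 84, 55, 57, 57, 58, 57, 75, 106, 122, 124, 124, 125, 124]
col280 rows: [149, 147, 145, 144, 142, 140, 140, 140, 143, 149, 142, 94, 54, 52, 49, 46, 39, 38, 41, 47, 48, 49, 48, 43, 35] col355 [209, 208, 206, 204, 203, 203, 203, 203, 202, 200, 197, 184, 128, 71, 64, 65, 63, 65, 65, 65, 65, 65, 64, 63, 64]
w6 170 273 361 | w6 190 273 361 | w6 205 273 360 | col317 rows: [164, 163, 162, 162, 162, 164, 165, 165, 164, 164, 157, 119, 67, 44, 47, 46, 46, 48, 76, 119, 142, 147, 147, 147, 147]
col280 rows: [221, 220, 218, 217, 214, 211, 210, 212, 216, 218, 209, 156, 79, 45, 43, 35, 32, 30, 32, 32, 34, 31, 31, 32, 32] col355 [168, 179, 204, 215, 219, 219, 217, 216, 216, 216, 214, 202, 142, 65, 48, 48, 48, 48, 48, 47, 49, 47, 48, 46, 48]
```

Rail fit is sub-millimetre: origin (0.513, 0.201), yaw -4.4°. Moving so the nose hovers over the open part of the printer's rail.

```bash
cat >> fit.py <<'E'
PR=np.array([.5132,.2007,.076,np.radians(-4.41)])
def gop(p,z=0,y=1.8): go(PR,0,(p+48.4,y,18.8+z),np.radians(-8))
def inrail(): print("TCP in printer rail",rail(PR,0).T@(bot.state()['tool_pos']-PR[:3])*1000,"F rail",rail(PR,0).T@bot.state()['contact_force'])
E
python3 -c "
from fit import *
gop(82,40);gop(82,12)"
```

```text
target [0.6434 0.1925 0.1348] offset [0.2174 0.4523 0.6354] turn [-0.0062 -0.0003  0.0478]
target [0.6434 0.1925 0.1068] offset [0.1783 0.4521 0.9126] turn [-0.0062 -0.0003  0.0478]
```

Emit:
carry_out:
  moves:
    - {"offset": [0.05,0.25,0.1],"turn": [-0.003,0,0.024],"gripper": -1}
    - {"offset": [0.1,0.45,0.3],"turn": [-0.006,0,0.048],"gripper": -1}
    - {"offset": [0.2,0.45,0.5],"turn": [-0.006,0,0.048],"gripper": -1}
    - {"offset": [0.217,0.452,0.635],"turn": [-0.006,0,0.048],"gripper": -1}
    - {"offset": [0.21,0.452,0.7],"turn": [-0.006,0,0.048],"gripper": -1}
    - {"offset": [0.2,0.452,0.8],"turn": [-0.006,0,0.048],"gripper": -1}
    - {"offset": [0.178,0.452,0.91],"turn": [-0.006,0,0.048],"gripper": -1}
    - {"offset": [0.178,0.452,0.91],"turn": [-0.006,0,0.048],"gripper": -1}
    - {"offset": [0.178,0.452,0.91],"turn": [-0.006,0,0.048],"gripper": -1}
    - {"offset": [0.178,0.452,0.91],"turn": [-0.006,0,0.048],"gripper": -1}

```text
time: 13.2
tool_pos: [0.6438, 0.1931, 0.1074]
orientation: [0.038, 0.997, 0.003, -0.07]
contact_force: [0.6, 0.9, -1.4]
opening: 0.412
grasp_force: 60.8
```

```bash
python3 - <<'E'
from fit import *
inrail();shot('w7');c=wcam('w7')
g=cv2.imread('pics/w7.png');R=rail(PR,0)
def pr(*P):return proj(c,np.array(P)/1000@R.T+PR[:3]).round(1).tolist()
print("pred lips end, inner/outer",pr((62,-32.5,11),(62,-20,11),(62,20,11),(62,32.5,11)))
print("pred lips x=30",pr((30,-32.5,11),(30,-20,11),(30,20,11),(30,32.5,11)))
print("nose top z4+12",pr((82,-25,16),(82,25,16)))
m=cv2.inRange(cv2.cvtColor(g,cv2.COLOR_BGR2HSV),(0,0,185),(180,45,255));m[165:]=0
for k in cv2.findContours(m,0,2)[0]:
    if cv2.contourArea(k)>150: print(cv2.approxPolyDP(k,2,True)[:,0].tolist())
for r in(100,120): print(r,g[r,255:400,1].tolist())
E
```

```text
TCP in printer rail [130.7808   2.4396  31.3878] F rail [ 0.5166  0.9623 -1.4046]
pred lips end, inner/outer [[259.4, 122.0], [281.2, 122.0], [351.0, 122.0], [372.8, 122.1]]
pred lips x=30 [[257.7, 63.2], [280.2, 63.2], [352.1, 63.2], [374.6, 63.3]]
nose top z4+12 [[272.0, 157.5], [360.2, 157.6]]
[[238, 71], [239, 134], [256, 136], [252, 99], [255, 93], [253, 72]]
[[354, 6], [351, 122], [362, 122], [363, 75], [368, 68], [365, 107], [367, 105], [375, 48], [373, 43], [370, 55], [367, 55], [368, 42], [367, 38], [364, 42], [366, 16], [360, 16], [357, 6]]
[[268, 5], [261, 8], [257, 14], [259, 121], [280, 122], [280, 58], [276, 52], [274, 28], [278, 26], [276, 6]]
[[283, 0], [284, 35], [349, 36], [350, 0]]
100 [178, 172, 153, 165, 205, 222, 224, 224, 224, 224, 225, 224, 224, 225, 224, 225, 224, 224, 225, 224, 225, 224, 224, 224, 221, 205, 172, 152, 150, 151, 151, 150, 151, 151, 151, 150, 152, 152, 151, 151, 152, 152, 152, 152, 152, 153, 152, 152, 152, 152, 153, 153, 153, 153, 153, 153, 153, 154, 153, 153, 154, 154, 154, 155, 155, 153, 154, 155, 154, 155, 155, 156, 155, 154, 154, 155, 155, 
[... 369 characters left out ...]
 215, 223, 224, 224, 224, 224, 224, 224, 224, 224, 224, 224, 225, 224, 224, 224, 224, 224, 224, 224, 215, 177, 152, 150, 151, 151, 150, 151, 151, 151, 151, 151, 150, 151, 151, 151, 151, 152, 152, 152, 152, 152, 152, 152, 152, 152, 153, 152, 153, 152, 153, 153, 152, 152, 152, 153, 153, 153, 153, 153, 153, 154, 154, 153, 154, 154, 154, 154, 154, 154, 154, 154, 154, 154, 155, 155, 154, 154, 154, 154, 155, 154, 147, 120, 105, 104, 105, 103, 104, 108, 151, 208, 222, 225, 224, 225, 225, 225, 225, 225, 225, 220, 200, 171, 157, 156, 156, 156, 155, 158, 165, 167, 163, 152, 147, 147, 148, 147, 148, 147, 148, 148, 147, 147, 147, 148, 147, 148, 149, 148, 147, 148, 148, 144, 142, 138, 136, 132, 130, 127]
```

Lip ends match the prediction to under 1 px (row 122, cols 281/351) and the pack is 0.6 mm to the right. Correcting and lowering to the floor.

Emit:
carry_out:
  moves:
    - {"offset": [0,-0.006,0.03],"turn": [0,0,0],"gripper": -1}
    - {"offset": [-0.008,-0.006,0.06],"turn": [0,0,0],"gripper": -1}
    - {"offset": [-0.012,-0.006,0.08],"turn": [0,0,0],"gripper": -1}
    - {"offset": [-0.014,-0.006,0.1],"turn": [0,0,0],"gripper": -1}
    - {"offset": [-0.014,-0.006,0.1],"turn": [0,0,0],"gripper": -1}
    - {"offset": [-0.014,-0.006,0.1],"turn": [0,0,0],"gripper": -1}
    - {"offset": [-0.015,-0.006,0.11],"turn": [0,0,0],"gripper": -1}
    - {"offset": [-0.015,-0.006,0.11],"turn": [0,0,0],"gripper": -1}
    - {"offset": [-0.015,-0.006,0.11],"turn": [0,0,0],"gripper": -1}
    - {"offset": [-0.015,-0.006,0.11],"turn": [0,0,0],"gripper": -1}

```text
time: 14.08
tool_pos: [0.6432, 0.1926, 0.096]
orientation: [0.038, 0.997, 0.003, -0.07]
contact_force: [-0.4, 0.1, -2.3]
opening: 0.41
grasp_force: 60.8
```

```bash
python3 -c "
from fit import *
inrail();gop(82,0);gop(40,0)"
```

```text
TCP in printer rail [130.2241   1.9095  19.959 ] F rail [-0.4142  0.1017 -2.283 ]
target [0.6434 0.1925 0.0948] offset [-0.0034 -0.0011  0.0112] turn [-0.0001 -0.0003  0.0003]
target [0.6015 0.1957 0.0948] offset [ 0.4125 -0.0009  0.0699] turn [-0.0001 -0.0003  0.0003]
```

Emit:
carry_out:
  moves:
    - {"offset": [0,0,0.005],"turn": [0,0,0],"gripper": -1}
    - {"offset": [-0.001,0,0.01],"turn": [0,0,0],"gripper": -1}
    - {"offset": [-0.002,0,0.015],"turn": [0,0,0],"gripper": -1}
    - {"offset": [-0.002,0,0.015],"turn": [0,0,0],"gripper": -1}
    - {"offset": [-0.002,0,0.015],"turn": [0,0,0],"gripper": -1}
    - {"offset": [-0.002,0,0.015],"turn": [0,0,0],"gripper": -1}
    - {"offset": [-0.002,0,0.015],"turn": [0,0,0],"gripper": -1}
    - {"offset": [-0.002,0,0.015],"turn": [0,0,0],"gripper": -1}
    - {"offset": [-0.002,0,0.015],"turn": [0,0,0],"gripper": -1}
    - {"offset": [-0.002,0,0.015],"turn": [0,0,0],"gripper": -1}

```text
time: 14.92
tool_pos: [0.6431, 0.1925, 0.0944]
orientation: [0.038, 0.997, 0.003, -0.07]
contact_force: [-0.3, 0.7, -2.0]
opening: 0.409
grasp_force: 60.8
```

```bash
python3 -c "
from fit import *
inrail();print(bot.state()['moment'])"
```

```text
TCP in printer rail [130.1663   1.8637  18.3726] F rail [-0.3318  0.6513 -1.9853]
[-0.0384 -0.2058  0.0035]
```

Emit:
carry_out:
  moves:
    - {"offset": [0,0,0.003],"turn": [0,0,0],"gripper": -1}
    - {"offset": [-0.001,0,0.006],"turn": [0,0,0],"gripper": -1}
    - {"offset": [-0.001,0,0.009],"turn": [0,0,0],"gripper": -1}
    - {"offset": [-0.002,0,0.012],"turn": [0,0,0],"gripper": -1}
    - {"offset": [-0.002,0,0.015],"turn": [0,0,0],"gripper": -1}
    - {"offset": [-0.002,0,0.015],"turn": [0,0,0],"gripper": -1}
    - {"offset": [-0.002,0,0.015],"turn": [0,0,0],"gripper": -1}
    - {"offset": [-0.002,0,0.015],"turn": [0,0,0],"gripper": -1}
    - {"offset": [-0.002,0,0.015],"turn": [0,0,0],"gripper": -1}
    - {"offset": [-0.002,0,0.015],"turn": [0,0,0],"gripper": -1}

```text
time: 15.75
tool_pos: [0.6431, 0.1925, 0.0929]
orientation: [0.038, 0.997, 0.003, -0.07]
contact_force: [0.3, -0.9, -2.1]
opening: 0.412
grasp_force: 60.8
```

```bash
python3 -c "
from fit import *
inrail();print(bot.state()['moment'])"
```

```text
TCP in printer rail [130.1883   1.8609  16.8867] F rail [ 0.3348 -0.8919 -2.0977]
[ 0.0273 -0.2457 -0.0302]
```

Emit:
carry_out:
  moves:
    - {"offset": [0,0,0.003],"turn": [0,0,0],"gripper": -1}
    - {"offset": [-0.001,0,0.006],"turn": [0,0,0],"gripper": -1}
    - {"offset": [-0.001,0,0.009],"turn": [0,0,0],"gripper": -1}
    - {"offset": [-0.002,0,0.012],"turn": [0,0,0],"gripper": -1}
    - {"offset": [-0.002,0,0.015],"turn": [0,0,0],"gripper": -1}
    - {"offset": [-0.002,0,0.015],"turn": [0,0,0],"gripper": -1}
    - {"offset": [-0.002,0,0.015],"turn": [0,0,0],"gripper": -1}
    - {"offset": [-0.002,0,0.015],"turn": [0,0,0],"gripper": -1}
    - {"offset": [-0.002,0,0.015],"turn": [0,0,0],"gripper": -1}
    - {"offset": [-0.002,0,0.015],"turn": [0,0,0],"gripper": -1}

```text
time: 16.58
tool_pos: [0.6431, 0.1926, 0.0914]
orientation: [0.038, 0.997, 0.003, -0.07]
contact_force: [-0.3, -1.0, -2.7]
opening: 0.411
grasp_force: 60.8
```

```bash
python3 -c "
from fit import *
inrail();print(bot.state()['moment']);shot('w8')
c=wcam('w8');R=rail(PR,0);g=cv2.imread('pics/w8.png')
def pr(*P):return proj(c,np.array(P)/1000@R.T+PR[:3]).round(1).tolist()
print(pr((62,-20,11),(62,20,11),(82,-25,4),(82,25,4)))
print(g[150:165,317,1].tolist(),g[115:140,270,1].tolist())"
```

```text
TCP in printer rail [130.158    1.8775  15.3861] F rail [-0.2733 -0.9971 -2.7183]
[-0.0536 -0.1999 -0.0143]
[[278.7, 121.1], [355.7, 121.1], [272.0, 159.0], [362.3, 159.1]]
[149, 149, 149, 149, 149, 138, 96, 50, 41, 42, 43, 43, 43, 69, 113] [224, 224, 224, 224, 224, 217, 189, 140, 107, 103, 102, 102, 103, 102, 102, 104, 114, 139, 147, 147, 148, 147, 148, 147, 147]
```

Emit:
carry_out:
  moves:
    - {"offset": [0,0,0.003],"turn": [0,0,0],"gripper": -1}
    - {"offset": [-0.001,0,0.006],"turn": [0,0,0],"gripper": -1}
    - {"offset": [-0.001,0,0.009],"turn": [0,0,0],"gripper": -1}
    - {"offset": [-0.002,0,0.012],"turn": [0,0,0],"gripper": -1}
    - {"offset": [-0.002,0,0.015],"turn": [0,0,0],"gripper": -1}
    - {"offset": [-0.002,0,0.018],"turn": [0,0,0],"gripper": -1}
    - {"offset": [-0.002,0,0.018],"turn": [0,0,0],"gripper": -1}
    - {"offset": [-0.002,0,0.018],"turn": [0,0,0],"gripper": -1}
    - {"offset": [-0.002,0,0.018],"turn": [0,0,0],"gripper": -1}
    - {"offset": [-0.002,0,0.018],"turn": [0,0,0],"gripper": -1}

```text
time: 17.47
tool_pos: [0.6431, 0.1926, 0.0896]
orientation: [0.038, 0.997, 0.003, -0.07]
contact_force: [1.0, 0.3, -2.4]
opening: 0.411
grasp_force: 60.8
```

```bash
python3 -c "
from fit import *
inrail();print(bot.state()['moment'])"
```

```text
TCP in printer rail [130.1225   1.918   13.5663] F rail [ 0.9235  0.3976 -2.4356]
[-0.0463 -0.1894 -0.0225]
```

Emit:
carry_out:
  moves:
    - {"offset": [0,0,0.003],"turn": [0,0,0],"gripper": -1}
    - {"offset": [-0.001,0,0.006],"turn": [0,0,0],"gripper": -1}
    - {"offset": [-0.001,0,0.009],"turn": [0,0,0],"gripper": -1}
    - {"offset": [-0.002,0,0.012],"turn": [0,0,0],"gripper": -1}
    - {"offset": [-0.002,0,0.015],"turn": [0,0,0],"gripper": -1}
    - {"offset": [-0.002,0,0.018],"turn": [0,0,0],"gripper": -1}
    - {"offset": [-0.002,0,0.018],"turn": [0,0,0],"gripper": -1}
    - {"offset": [-0.002,0,0.018],"turn": [0,0,0],"gripper": -1}
    - {"offset": [-0.002,0,0.018],"turn": [0,0,0],"gripper": -1}
    - {"offset": [-0.002,0,0.018],"turn": [0,0,0],"gripper": -1}

```text
time: 18.3
tool_pos: [0.6433, 0.1926, 0.0886]
orientation: [0.038, 0.997, 0.003, -0.07]
contact_force: [-1.7, -1.9, 8.7]
opening: 0.412
grasp_force: 62.2
```

```bash
python3 - <<'E'
from fit import *
inrail();shot('w9');g=cv2.imread('pics/w9.png')
cv2.imwrite('pics/side9.png',bot.grab_frame('side'))
# pack in hand: profile down the centre and across
print("centre col 290 rows 150-340",g[150:340,290].max(1).tolist())
for r in(215,225,240,300,320):print(r,g[r,265:370].max(1).tolist())
E
```

```text
TCP in printer rail [130.3576   1.9035  12.5768] F rail [-1.5723 -2.0208  8.6566]
centre col 290 rows 150-340 [151, 151, 151, 151, 149, 134, 86, 44, 43, 44, 42, 44, 53, 89, 132, 142, 145, 145, 145, 144, 144, 145, 146, 146, 143, 139, 144, 148, 148, 148, 148, 148, 146, 133, 83, 37, 34, 39, 40, 42, 40, 40, 41, 40, 39, 42, 39, 40, 40, 41, 40, 40, 41, 42, 39, 40, 36, 28, 25, 23, 23, 22, 21, 22, 23, 24, 24, 24, 21, 26, 25, 28, 35, 39, 40, 40, 40, 39, 39, 40, 39, 40, 39, 39, 39, 39, 40, 39, 40, 42, 40, 39, 40, 40, 40, 43, 42, 42, 44, 45, 45, 47, 48, 49, 51, 55, 55, 58, 58, 61, 63, 64, 67, 66, 68, 70, 71, 73, 72, 74, 76, 75, 76, 76, 77, 75, 75, 74, 74, 74, 73, 70, 69, 67, 66, 66, 63, 62, 60, 56, 56, 53, 52, 50, 50, 47, 46, 44, 45, 41, 42, 43, 40, 41, 40, 40, 37, 36, 30, 28, 32, 30, 30, 32, 32, 33, 30, 34, 31, 36, 37, 36, 36, 35, 37, 36, 36, 34, 36, 68, 139, 193, 214, 218, 218, 218, 214, 194, 141, 72]
215 [158, 158, 158, 157, 157, 157, 147, 107, 57, 38, 32, 28, 28, 25, 27, 27, 25, 22, 23, 21, 25, 24, 23, 21, 24, 24, 24, 27, 21, 23, 22, 26, 24, 24, 24, 21, 22, 23, 23, 21, 23, 24, 21, 24, 23, 2
[... 1350 characters left out ...]
67, 167, 169, 170, 170, 170, 169, 168, 167, 167, 167, 168, 167, 168, 169, 171, 171, 173, 171, 170, 169, 168, 168, 168, 170, 165, 140, 82, 35, 31, 33, 30, 30, 31, 31, 32, 31, 30, 31, 31, 29, 29, 29, 33, 28, 26, 32, 37, 37, 39, 33, 31, 31, 33, 33, 38, 36, 37]
320 [43, 45, 46, 46, 50, 90, 136, 153, 157, 157, 159, 163, 157, 121, 67, 36, 33, 32, 36, 34, 35, 35, 36, 35, 35, 37, 37, 37, 36, 37, 37, 36, 36, 38, 37, 38, 37, 36, 38, 38, 38, 37, 39, 39, 39, 39, 40, 38, 38, 39, 39, 39, 40, 38, 38, 40, 39, 39, 38, 40, 38, 39, 39, 40, 39, 37, 39, 38, 40, 38, 37, 39, 39, 38, 38, 38, 38, 38, 39, 39, 37, 37, 37, 37, 38, 35, 38, 38, 71, 146, 200, 211, 212, 211, 212, 212, 210, 195, 134, 64, 45, 46, 47, 46, 46]
```

Floor contact (+11 N) at last; the charger's fitted height was a few mm off, which the touch-down settled. Getting the nose position now.

```bash
python3 - <<'E'
from fit import *
c=wcam('w9');R=rail(PR,0)
for z in(2,4,6):
    print(z,[(R.T@(onz(c,(u,156.2),.076+z/1000)-PR[:3])*1000).round(1).tolist() for u in(272.5,317,361.5)])
for p in((272.8,200),(361.3,200),(273,170),(361.5,170)): print((R.T@(onz(c,p,.082)-PR[:3])*1000).round(1))
E
```

```text
2 [[80.6, -24.5, 2.0], [80.6, -0.0, 2.0], [80.6, 24.5, 2.0]]
4 [[80.5, -24.2, 4.0], [80.5, -0.0, 4.0], [80.5, 24.2, 4.0]]
6 [[80.4, -23.9, 6.0], [80.4, -0.0, 6.0], [80.4, 23.8, 6.0]]
[104.4 -24.3   6. ]
[104.3  24.4   6. ]
[ 87.9 -23.8   6. ]
[87.8 24.   6. ]
```

Nose at rail x = 80.5 mm, y = 0.0. Sliding in under the lips.

Emit:
carry_out:
  moves:
    - {"offset": [0,0,-0.005],"turn": [0,0,0],"gripper": -1}
    - {"offset": [0.04,0,0.001],"turn": [0,0,0],"gripper": -1}
    - {"offset": [0.08,0,0.006],"turn": [0,0,0],"gripper": -1}
    - {"offset": [0.12,0,0.012],"turn": [0,0,0],"gripper": -1}
    - {"offset": [0.16,0,0.018],"turn": [0,0,0],"gripper": -1}
    - {"offset": [0.2,0,0.023],"turn": [0,0,0],"gripper": -1}
    - {"offset": [0.24,0,0.029],"turn": [0,0,0],"gripper": -1}
    - {"offset": [0.28,0,0.034],"turn": [0,0,0],"gripper": -1}
    - {"offset": [0.3,0,0.037],"turn": [0,0,0],"gripper": -1}
    - {"offset": [0.3,0,0.037],"turn": [0,0,0],"gripper": -1}

```text
time: 19.23
tool_pos: [0.6129, 0.1952, 0.0889]
orientation: [0.038, 0.997, 0.003, -0.069]
contact_force: [-0.5, -0.2, 7.9]
opening: 0.407
grasp_force: 61.8
```

```bash
python3 -c "
from fit import *
inrail();print(bot.state()['moment']);shot('w10');g=cv2.imread('pics/w10.png');print(g[150:162,290,1].tolist(),g[190,265:280,1].tolist(),g[190,355:370,1].tolist())
c=wcam('w10');R=rail(PR,0)
print([(R.T@(onz(c,(u,156.2),.080)-PR[:3])*1000).round(1).tolist() for u in(272.5,317,361.5)])"
```

```text
TCP in printer rail [99.8167  2.2048 12.9128] F rail [-0.5249 -0.2768  7.9417]
[ 0.1437  0.3    -0.0359]
[146, 147, 146, 147, 146, 135, 93, 49, 39, 41, 41, 40] [123, 98, 108, 127, 113, 100, 90, 61, 41, 37, 37, 38, 36, 36, 28] [40, 39, 38, 39, 38, 39, 39, 53, 79, 90, 77, 89, 130, 143, 144]
[[50.0, -24.0, 4.0], [50.0, 0.3, 4.0], [50.0, 24.5, 4.0]]
```

Emit:
carry_out:
  moves:
    - {"offset": [0.04,0,0.002],"turn": [0,0,0],"gripper": -1}
    - {"offset": [0.08,-0.002,0.007],"turn": [0,0,0],"gripper": -1}
    - {"offset": [0.12,-0.002,0.013],"turn": [0,0,0],"gripper": -1}
    - {"offset": [0.16,-0.002,0.019],"turn": [0,0,0],"gripper": -1}
    - {"offset": [0.2,-0.002,0.024],"turn": [0,0,0],"gripper": -1}
    - {"offset": [0.24,-0.002,0.03],"turn": [0,0,0],"gripper": -1}
    - {"offset": [0.28,-0.002,0.035],"turn": [0,0,0],"gripper": -1}
    - {"offset": [0.32,-0.002,0.041],"turn": [0,0,0],"gripper": -1}
    - {"offset": [0.33,-0.002,0.042],"turn": [0,0,0],"gripper": -1}
    - {"offset": [0.33,-0.002,0.042],"turn": [0,0,0],"gripper": -1}

```text
time: 20.12
tool_pos: [0.5791, 0.1974, 0.089]
orientation: [0.038, 0.997, 0.003, -0.07]
contact_force: [-2.1, -0.7, 7.6]
opening: 0.41
grasp_force: 62.1
```

```bash
python3 -c "
from fit import *
inrail();print(bot.state()['moment'])"
```

```text
TCP in printer rail [65.9945  1.7792 12.9834] F rail [-2.0259 -0.826   7.6366]
[0.1233 0.2703 0.019 ]
```

Emit:
carry_out:
  moves:
    - {"offset": [0.03,0,0.002],"turn": [0,0,0],"gripper": -1}
    - {"offset": [0.06,0,0.006],"turn": [0,0,0],"gripper": -1}
    - {"offset": [0.09,0,0.01],"turn": [0,0,0],"gripper": -1}
    - {"offset": [0.12,0,0.015],"turn": [0,0,0],"gripper": -1}
    - {"offset": [0.14,0,0.018],"turn": [0,0,0],"gripper": -1}
    - {"offset": [0.155,0,0.02],"turn": [0,0,0],"gripper": -1}
    - {"offset": [0.165,0,0.021],"turn": [0,0,0],"gripper": -1}
    - {"offset": [0.17,0,0.022],"turn": [0,0,0],"gripper": -1}
    - {"offset": [0.17,0,0.022],"turn": [0,0,0],"gripper": -1}
    - {"offset": [0.17,0,0.022],"turn": [0,0,0],"gripper": -1}
  newtons: 80

```text
time: 20.95
tool_pos: [0.5631, 0.1987, 0.089]
orientation: [0.038, 0.997, 0.003, -0.069]
contact_force: [5.4, -0.2, 3.2]
opening: 0.409
grasp_force: 79.7
```

```bash
python3 -c "
from fit import *
inrail();print(bot.state()['moment'])
shot('w11');g=cv2.imread('pics/w11.png');print(g[150:200,317,1].tolist())"
```

```text
TCP in printer rail [49.9176  1.7974 13.0444] F rail [5.4079 0.2576 3.2393]
[ 0.2011 -1.3047 -0.0852]
[190, 189, 190, 190, 189, 189, 189, 189, 188, 189, 189, 188, 188, 189, 188, 188, 188, 188, 187, 188, 187, 187, 187, 187, 186, 187, 186, 187, 186, 186, 186, 186, 186, 185, 184, 184, 185, 185, 184, 185, 189, 200, 206, 208, 210, 208, 205, 205, 208, 208]
```

Emit:
carry_out:
  moves:
    - {"offset": [0.005,0,0.001],"turn": [0,0,0],"gripper": -1}
    - {"offset": [0.01,0,0.001],"turn": [0,0,0],"gripper": -1}
    - {"offset": [0.015,0,0.002],"turn": [0,0,0],"gripper": -1}
    - {"offset": [0.02,0,0.003],"turn": [0,0,0],"gripper": -1}
    - {"offset": [0.02,0,0.003],"turn": [0,0,0],"gripper": -1}
    - {"offset": [0.02,0,0.003],"turn": [0,0,0],"gripper": -1}
    - {"offset": [0.02,0,0.003],"turn": [0,0,0],"gripper": -1}
    - {"offset": [0.02,0,0.003],"turn": [0,0,0],"gripper": -1}
    - {"offset": [0.02,0,0.003],"turn": [0,0,0],"gripper": -1}
    - {"offset": [0.02,0,0.003],"turn": [0,0,0],"gripper": -1}

```text
time: 21.83
tool_pos: [0.5629, 0.1987, 0.0894]
orientation: [0.038, 0.997, 0.003, -0.068]
contact_force: [14.5, 0.2, -0.7]
opening: 0.408
grasp_force: 79.6
```

```bash
python3 -c "
from fit import *
inrail();print(bot.state()['moment'])"
```

```text
TCP in printer rail [49.695   1.7827 13.3667] F rail [14.4529  1.2852 -0.7166]
[-0.0257 -3.4476  0.024 ]
```

Emit:
carry_out:
  moves:
    - {"offset": [0.01,0,0.001],"turn": [0,0,0],"gripper": -1}
    - {"offset": [0.02,0,0.002],"turn": [0,0,0],"gripper": -1}
    - {"offset": [0.03,0,0.003],"turn": [0,0,0],"gripper": -1}
    - {"offset": [0.03,0,0.003],"turn": [0,0,0],"gripper": -1}
    - {"offset": [0.03,0,0.003],"turn": [0,0,0],"gripper": -1}
    - {"offset": [0.03,0,0.003],"turn": [0,0,0],"gripper": -1}
    - {"offset": [0.03,0,0.003],"turn": [0,0,0],"gripper": -1}
    - {"offset": [0.03,0,0.003],"turn": [0,0,0],"gripper": -1}
    - {"offset": [0.03,0,0.003],"turn": [0,0,0],"gripper": -1}
    - {"offset": [0.03,0,0.003],"turn": [0,0,0],"gripper": -1}

```text
time: 22.67
tool_pos: [0.5626, 0.1986, 0.0901]
orientation: [0.039, 0.997, 0.004, -0.065]
contact_force: [28.4, -1.2, -5.5]
opening: 0.412
grasp_force: 79.6
```

```bash
python3 - <<'E'
from fit import *
inrail();print(bot.state()['moment'])
shot('w12');a=cv2.imread('pics/w12.png')
# printer pad height: compare white label/ridge visibility; catch pad mask rows
for n in('w11','w12'):
    c=wcam(n);R=rail(PR,0)
    P=np.array([(-52,-22,30),(-52,22,30),(-28,22,30),(-28,-22,30),(17.5,0,18)])/1000
    print(n,proj(c,P@R.T+PR[:3]).round(0).tolist())
    g=cv2.imread(f'pics/{n}.png');print(g[0:160:4,317,1].tolist())
E
```

```text
TCP in printer rail [49.4326  1.6861 14.0584] F rail [28.4409  1.0272 -5.5442]
[-0.2174 -6.7079  0.025 ]
w11 [[266.0, 37.0], [369.0, 37.0], [367.0, 95.0], [268.0, 95.0], [317.0, 192.0]]
[180, 180, 182, 180, 178, 178, 187, 132, 138, 146, 138, 147, 147, 51, 145, 146, 135, 76, 146, 146, 77, 130, 144, 130, 90, 194, 208, 214, 212, 204, 202, 193, 192, 192, 192, 190, 191, 190, 190, 189]
w12 [[266.0, 39.0], [368.0, 39.0], [367.0, 97.0], [268.0, 97.0], [317.0, 193.0]]
[181, 182, 183, 181, 178, 179, 192, 132, 137, 147, 143, 146, 148, 114, 110, 147, 148, 59, 143, 146, 139, 74, 144, 142, 92, 180, 196, 207, 205, 198, 196, 194, 192, 192, 192, 191, 191, 190, 190, 189]
```

28 N against a hard stop at nose ≈ 0. Easing the push off and checking that it holds.

Emit:
carry_out:
  moves:
    - {"offset": [-0.02,0,-0.002],"turn": [0,0,0],"gripper": -1}
    - {"offset": [-0.04,0,-0.004],"turn": [0,0,0],"gripper": -1}
    - {"offset": [-0.06,0,-0.006],"turn": [0,0,0],"gripper": -1}
    - {"offset": [-0.08,0,-0.008],"turn": [0,0,0],"gripper": -1}
    - {"offset": [-0.09,0,-0.01],"turn": [0,0,0],"gripper": -1}
    - {"offset": [-0.09,0,-0.01],"turn": [0,0,0],"gripper": -1}
    - {"offset": [-0.09,0,-0.01],"turn": [0,0,0],"gripper": -1}
    - {"offset": [-0.09,0,-0.01],"turn": [0,0,0],"gripper": -1}
    - {"offset": [-0.09,0,-0.01],"turn": [0,0,0],"gripper": -1}
    - {"offset": [-0.09,0,-0.01],"turn": [0,0,0],"gripper": -1}

```text
time: 23.55
tool_pos: [0.5648, 0.1985, 0.089]
orientation: [0.038, 0.997, 0.002, -0.071]
contact_force: [-9.7, -1.2, 15.3]
opening: 0.412
grasp_force: 82.3
```

```bash
python3 -c "
from fit import *
inrail();print(bot.state()['moment'])"
```

```text
TCP in printer rail [51.6094  1.7289 13.0199] F rail [-9.5912 -1.9005 15.3243]
[-0.0047  2.0495  0.0635]
```

It pulls back with 10 N at x ≈ 1.7 mm, so the hook holds it. Releasing and lifting off.

Emit:
carry_out:
  moves:
    - {"offset": [0.015,0,-0.005],"turn": [0,0,0],"gripper": -1}
    - {"offset": [0.015,0,-0.005],"turn": [0,0,0],"gripper": -0.1}
    - {"offset": [0.015,0,-0.01],"turn": [0,0,0],"gripper": 0.2}
    - {"offset": [0.015,0,-0.02],"turn": [0,0,0],"gripper": 0.4}
    - {"offset": [0.015,0,-0.05],"turn": [0,0,0],"gripper": 0.6}
    - {"offset": [0.015,0,-0.15],"turn": [0,0,0],"gripper": 0.8}
    - {"offset": [0.015,0,-0.35],"turn": [0,0,0],"gripper": 1}
    - {"offset": [0.015,0,-0.6],"turn": [0,0,0],"gripper": 1}
    - {"offset": [0,0,-0.8],"turn": [0,0,0],"gripper": 1}
    - {"offset": [0,0,-1],"turn": [0,0,0],"gripper": 1}

```text
time: 24.38
tool_pos: [0.5811, 0.1971, 0.1898]
orientation: [0.038, 0.997, 0.003, -0.07]
contact_force: [0.0, 0.8, 0.2]
opening: 1.003
grasp_force: 0.0
```

```bash
python3 - <<'E'
from fit import *
inrail();shot('w13');c=wcam('w13');R=rail(PR,0)
g=cv2.imread('pics/w13.png')
P=np.array([(27.5,-18,42),(27.5,18,42),(81.5,18,42),(81.5,-18,42),(-52,0,30),(-28,0,30)])/1000
print(proj(c,P@R.T+PR[:3]).round(1).tolist())
m=(g.max(2)<60).astype(np.uint8)
for k in cv2.findContours(m,0,2)[0]:
    if cv2.contourArea(k)>400: print(cv2.boundingRect(k))
u=int(proj(c,P@R.T+PR[:3])[0,0]+10)
print(u,g[0:400:3,u,1].tolist())
E
```

```text
TCP in printer rail [ 67.9308   1.6388 113.8366] F rail [-0.0156  0.8135  0.1765]
[[293.7, 164.8], [341.0, 164.9], [340.0, 233.2], [294.5, 233.1], [317.4, 58.9], [317.4, 91.7]]
(495, 345, 123, 55)
(405, 280, 133, 55)
(16, 247, 469, 153)
(35, 178, 73, 39)
(289, 156, 56, 77)
303 [164, 166, 180, 185, 183, 184, 182, 180, 177, 175, 174, 175, 173, 171, 175, 185, 149, 128, 136, 139, 129, 138, 102, 128, 137, 76, 134, 134, 79, 136, 118, 85, 151, 185, 186, 185, 184, 185, 184, 184, 184, 184, 183, 183, 183, 184, 183, 182, 182, 182, 191, 192, 66, 30, 34, 18, 35, 36, 37, 35, 42, 95, 96, 96, 97, 96, 98, 96, 93, 95, 96, 95, 92, 75, 29, 30, 30, 30, 75, 123, 193, 195, 193, 176, 141, 140, 140, 166, 169, 174, 166, 164, 166, 155, 149, 179, 184, 182, 182, 179, 180, 185, 183, 176, 170, 170, 173, 173, 176, 177, 173, 167, 166, 166, 46, 34, 26, 32, 33, 36, 34, 33, 34, 35, 35, 34, 30, 30, 29, 32, 32, 36, 36, 35]
```

The pack's rear top edge is at row 233, matching the 233.1 predicted for a latched pack. The pad edge also sits where a closed catch puts it. Handing in.

```bash
python3 -c "
from cell import bot
print(bot.finish_job())"
```

```text
the job is handed in; nothing more can be done
None
```

I handed in the job at about 24.5 s; no verdict came back. The middle-sized pack was drawn off the charger and pushed home on the printer, where the catch held it against a 10 N pull back. It is now let go with the gripper clear, and the jars and bottle were never approached.

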